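# Unpin a sprung cupboard door and hold it open at 60 degrees

### The arm

A 6-joint arm with a two-finger parallel gripper is mounted at the origin on the work surface. World frame = base frame: x ahead of the robot, y to its left, z up, the work surface at z = 0. Lengths are in m, angles in rad, forces in N, time in s.
With the tool pointing down it reaches from about 0.375 to 0.9 m from the base axis. Payload 3.1 kg.
Tool frame: the origin (TCP) lies midway between the tips of the shut fingers; the grasp point (between the pads) lies 19 mm behind it (manip.grip_depth is the distance from the TCP to the grasp point, in m); z points along the fingers, y is the line along which they close (so a half turn about z gives the same grasp; the last joint's range is limited). The gripper opens to 85 mm and grips with 20 to 120 N. Pads are 22 mm wide; open, the fingers measure 114 mm over their backs; the gripper's body (76 mm by 85 mm) begins 54 mm behind the grasp point. The pads swing forward as they close: fully open they stand 13 mm farther back than shut.
Start: joints at [-1.308, 0.527, 1.433, -0, 1.181, -0.178], TCP at [0.267, -0.565, 0.204] pointing down, gripper open.
Joint ranges: [-3.08, 3.08], [-0.75, 2.2], [0.22, 2.44], [-1.43, 4.57], [0, 2.65], [-2.85, 2.85]. Speed limits (rad/s): [2.79, 2.79, 3.14, 3.14, 3.14, 3.14].

### API

Orientations are given as a unit quaternion [x, y, z, w].
In Python, from station import telemetry, snapshot, manip gives the robot as it stands. The module is installed in compiled form; this text tells all that it offers.
- The arm moves only by the shell command python3 -m crank 'ROWS' [OPENING] [FORCE]. ROWS is text: rows parted by semicolons, each of 6 numbers parted by spaces: the shift along the tool's x, y, z as a fraction of full scale, then the turn, a rotation vector about the tool's x, y, z as a fraction of full scale. A call has exactly 5 rows; each row shifts and turns the commanded pose from where the row before left it, along the tool's axes as they then stand; what a row does not reach is not made up. Full scale, the value 1, is 4 cm for a shift and 90 degrees for a turn. A row lasts 1/10 s, in which the tool goes at most 50 mm and 8.59 degrees, less where a joint would pass 70% of its speed; a pose out of reach is approached as far as the arm can. A call with a number of a shift or a turn outside -1 to 1 is refused whole. A call with a gripper value outside its range is refused whole. OPENING is the opening, from -1 (shut) to 1 (fully open), set as the call begins (- or left out, the last holds). The fingers move at their own pace and stop on an object; FORCE is the grip in N (left out, the last holds). Time passes only in rows, so rows that do not move let the fingers close, or fill a call up. It gives the time, the measured TCP pose, the force, the opening and the grip force at its end, in the units of the state.
- telemetry.sense(): the state, without advancing time (a new reading comes with each control period).
- snapshot(name): name is "scene" or "top" or "wrist"; returns a dict with "image" (480x640x3 uint8, red, green, blue), "depth" (480x640 float32, m along the optical axis (not along the pixel's ray), 0 where there is no reading), "camera_matrix" (3x3 intrinsics, pixels), "rvec" (rotation vector, rad) and "tvec" (3), from world to camera coordinates, as OpenCV has them. Camera axes: x right, y down, z forward; pixel columns grow to the right and rows downward; lengths in m; the calibration is good to about 2 mm. A picture is of the moment at which its call begins.
- manip.sign_off(): hands the job in; it is judged then, once.
The state is a dict: "t": time; "q": joint angles; "qd": joint speeds; "tau": joint torques, N m; "tcp_pos": TCP position; "tool_rot": TCP orientation; "force": force on the tool from outside, world axes, zero at the start; "ft_torque": the same for the moment, N m; "finger_gap": opening from 0.0 (shut) to 1.0 (fully open); "gripper_force": force on a finger pad.
Only numpy, scipy, OpenCV 4.12 (cv2) and the standard library are available. Lean on these libraries where they do the work, as an engineer would, in place of code of your own. Each camera call takes 0.05 s, during which the arm holds its last target. There are 200 camera calls.

### The job

Someone needs both hands to lift the mortar out of the little counter-top cupboard, whose door springs shut: draw the locking pin straight up out of its bore, hang it by its collar in the open notch of the bracket on the cupboard's top and let go of it, all with the door still shut. Then take the door by its bar handle, swing it open to 60 degrees and keep it there: the job finishes with the gripper still holding the handle and the door standing still at 60 degrees. Leave the pot, the red tin canister and the mortar where they are.

Things in the scene. Friction and masses are not known exactly. Their poses are not given: they have to be found in the camera images.
- cupboard: Fixed wood-grain laminate box, 200 mm deep (x), 240 wide (y), 180 high, with a white door on its front. Origin: centre of its underside, on the counter; -x points out of the front, +y is the door's free (handle) side, -y its hinge side. A steel keeper block (36 x 36, 29 high) stands on its top by the free front corner, under the door's lug; the 10 mm bore runs down through both.
- bore (a point): Mouth of the bore, on top of the door's steel lug (36 x 36, 6 thick) when the door is shut: cupboard frame -63, 80, 216 mm. The pin's collar rests here at the start. Axes as the cupboard's.
- pin: Loose steel locking pin, about 80 g, upright in the bore at the start; while in, it locks the door. Stem 8 mm diameter, 34 long, below a collar 24 mm diameter, 4 thick; above it a round grip 16 mm diameter, 32 tall. Origin: centre of the collar's underside; z points to the grip, whose top is at +36 mm; the stem's tip is at -34 mm.
- notch (a point): Parking place on the cupboard (its frame: 30, -30, 222 mm), on the top face of a level steel plate 48 (x) x 50 (y), 6 thick, raised 36 mm over the cupboard's top. A 13 mm wide notch runs along y, blind end 7 mm to -y of this point, open end 18 mm to +y. The parked pin has its axis here, collar on the plate, stem through the notch, entered from above or the open side. Axes as the cupboard's.
- door (a joint): Door angle in rad: 0 shut, grows as it opens, stop at 1.9; 60 degrees is 1.047. Seen from above the door opens counter-clockwise. A spring closes it with about 0.3 N m when shut and 0.46 N m at 60 degrees (about 2.3 N at the handle).
- door_hinge (a point): Point of the door's upright hinge axis at counter height (cupboard frame -108, -110, 0 mm). Fixed; axes as the cupboard's.
- handle_top (a point): Top of the door's steel bar handle, on its axis, 200 mm above the counter; moves with the door. Upright round bar, 12 mm diameter, down to 89 mm above the counter, joined to the door by two level bars at 95 and 150 mm. With the door shut the axis is 50 mm to -x and 190 mm to +y of the hinge axis (42 mm off the door's face). -x points away from the door's face, y along the door from the hinge.
- mortar: Bystander inside the cupboard: white ceramic mortar 88 mm across, 62 high, with its pestle in it. Origin: centre of its underside.
- pot: Bystander: aluminium rice pot, 192 mm across the rim, 103 high, with two side loops. Origin: centre of its underside.
- canister: Bystander: closed red tin, 96 mm across, 125 high. Origin: centre of its underside.

How it is judged:
By the outcome, as a careful person would: the job done as asked, in the order asked, and still so for the second after the job is handed in, while the arm keeps its last pose, push and grip.
It also fails if it takes over 54 s, if anything falls off the work surface, if the arm or the gripper's body presses on something with over 40 N, if the wrist force passes 120 N, or if a joint passes its speed limit or range.

## Working session

There is one attempt and no reset: what is moved stays moved. The work goes in short steps, Python scripts to look and compute and a shell command to move; the robot and the scene stay as the last step left them, time stands still between calls to the robot, and variables do not carry over. Pictures are saved under pics/ and viewed, at most 10 in all, crops included, and the job is handed in when it is done.

```bash
mkdir -p pics; cat > h.py <<'E'
import numpy as np,cv2
from station import telemetry,snapshot,manip
from scipy.spatial.transform import Rotation as R
def snap(n):
    s=snapshot(n);Rm=cv2.Rodrigues(np.array(s['rvec'],float))[0];t=np.array(s['tvec'],float).ravel();K=np.array(s['camera_matrix'])
    d=s['depth'];v,u=np.mgrid[:480,:640]
    pc=np.stack([(u-K[0,2])/K[0,0]*d,(v-K[1,2])/K[1,1]*d,d],-1)
    P=(pc-t)@Rm
    P[d==0]=np.nan
    return s['image'],P
E
python3 - <<'E'
from h import *
for n in ("scene","top"):
    im,P=snap(n);cv2.imwrite(f"pics/{n}0.png",im[:,:,::-1]);np.save(f"{n}0.npy",P)
s=telemetry.sense();print(s,manip.grip_depth)
E
```

```text
{'t': 0.1, 'q': array([-1.30849895e+00,  5.28370160e-01,  1.43377464e+00,  2.04034692e-05,
        1.18139077e+00, -1.78471698e-01]), 'qd': array([ 0.00053011, -0.00128638, -0.00280735,  0.00084461, -0.00010963,
       -0.00103785]), 'tau': array([ 3.80507572e-04, -4.43301630e+01, -1.78587109e+01, -2.16130402e-04,
        3.84597864e-03, -9.60136504e-06]), 'tcp_pos': array([ 0.26651294, -0.56456307,  0.20273324]), 'tool_rot': array([ 9.75813847e-01,  2.18600987e-01, -3.12786959e-05, -9.70999651e-04]), 'force': array([ 0.70726408, -0.04488022,  0.49020122]), 'ft_torque': array([-0.01585665,  0.01457565, -0.03256251]), 'gripper_force': 0.0, 'finger_gap': 1.0033623094338717} 0.0187
```

View pics/scene0.png

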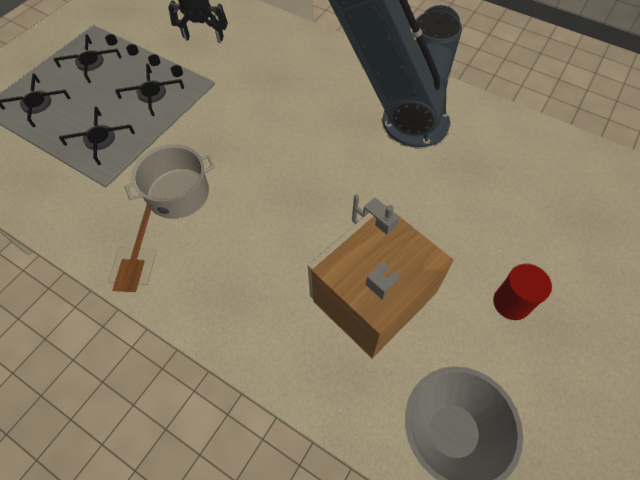

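View pics/top0.png

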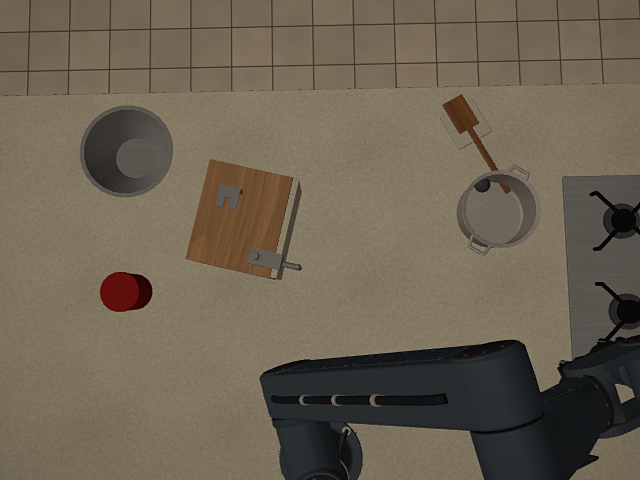

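The top view shows the cupboard at (245,220), its door facing right (world −y), with the pin at (257,257), the handle bar at (295,267) and the notch plate at (230,196). The pot is at (498,210) and the canister at (122,291), both clear of the work.

```bash
cat > fit.py <<'E'
from h import *
from scipy.optimize import least_squares
res=[]
for n in ("scene","top"):
    P=np.load(f"{n}0.npy").reshape(-1,3)
    near=np.linalg.norm(P[:,:2]-[.45,.1],axis=1)<.35
    Z=P[near&(np.abs(P[:,2]-.18)<.004)]
    rect=cv2.minAreaRect(Z[:,:2].astype(np.float32));print(n,len(Z),Z[:,2].mean(),rect)
P=np.load("top0.npy")
for nm,(u,v) in dict(plate=(222,188),pin=(257,257),handle=(297,267),canister=(120,292),pot=(498,210)).items(): print(nm,np.round(P[v,u],4))
E
python3 fit.py
python3 - <<'E'
from h import *
for n in("scene","top"):
    P=np.load(f"{n}0.npy").reshape(-1,3)
    for a,b in((.212,.2195),(.2195,.226),(.245,.26),(.195,.203)):
        q=P[(P[:,2]>a)&(P[:,2]<b)&(np.linalg.norm(P[:,:2]-[.45,.1],axis=1)<.3)]
        print(n,a,len(q),q.mean(0) if len(q) else '',cv2.minAreaRect(q[:,:2].astype(np.float32)) if len(q)>3 else '')
E
```

```text
scene 8384 0.17930213852295687 ((0.5782911777496338, 0.14810162782669067), (0.2609897255897522, 0.24248315393924713), 76.43273162841797)
top 6456 0.17933503443046248 ((0.5778477191925049, 0.14871542155742645), (0.26413050293922424, 0.24019233882427216), 76.32023620605469)
plate [0.6483 0.2122 0.2186]
pin [0.4887 0.1307 0.2513]
handle [0.4676 0.0456 0.2011]
canister [0.4184 0.4722 0.1217]
pot [ 0.6152 -0.4703  0.0024]
scene 0.212 478 [0.51484707 0.1299418  0.21578273] ((0.4645032286643982, 0.11368122696876526), (0.43557873368263245, 0.09040403366088867), 22.471467971801758)
scene 0.2195 468 [0.60493811 0.18756718 0.22166553] ((0.458290696144104, 0.1279740333557129), (0.4331166446208954, 0.08453667163848877), 19.47696304321289)
scene 0.245 237 [0.30188572 0.08160831 0.25224977] ((0.3758373558521271, 0.09940650314092636), (0.26166263222694397, 0.1164417639374733), 14.758933067321777)
scene 0.195 103 [0.54664365 0.13357889 0.19887819] ((0.5464489459991455, 0.14981001615524292), (0.2574199438095093, 0.08903761953115463), 36.824432373046875)
top 0.212 515 [0.53024982 0.14058976 0.21594977] ((0.5554924011230469, 0.1599891483783722), (0.23274452984333038, 0.07406990230083466), 31.909996032714844)
top 0.2195 295 [0.61162734 0.18944137 0.22201872] ((0.5592308640480042, 0.16413849592208862), (0.21962006390094757, 0.06558417528867722), 27.092782974243164)
top 0.245 57 [0.41960253 0.11299319 0.25139061] ((0.3828725218772888, 0.0852384865283966), (0.2512446343898773, 0.07260432094335556), 12.509654998779297)
top 0.195 24 [0.49361708 0.0713188  0.19825984] ((0.534015953540802, 0.1350860595703125), (0.2202988564968109, 0.07479678094387054), 37.243186950683594)
```

```bash
cat > fit2.py <<'E'
from h import *
yaw=np.radians(76.4)
ax=np.array([np.cos(yaw),np.sin(yaw)]);ay=np.array([-ax[1],ax[0]])
for n in("scene","top"):
    P=np.load(f"{n}0.npy").reshape(-1,3)
    def c(p,r,a,b):
        q=P[(np.linalg.norm(P[:,:2]-p,axis=1)<r)&(P[:,2]>a)&(P[:,2]<b)]
        lo,hi=[f(np.stack([q[:,:2]@ax,q[:,:2]@ay]),[3,97],axis=1)[0 if f is None else slice(None)] .T for f in (np.percentile,)][0].T if 0 else np.percentile(q[:,:2]@np.stack([ax,ay],1),[1,99],axis=0)
        m=(lo+hi)/2
        return len(q),m[0]*ax+m[1]*ay,(hi-lo).round(4),q[:,2].mean()
    for nm,a,mod in (("pin",((.489,.131),.02,.245,.26),(-.063,.08)),("handle",((.468,.046),.025,.197,.205),(-.158,.08)),("plate",((.63,.19),.055,.2195,.226),(.03,-.03)),("plate_",((.63,.19),.055,.214,.226),(.03,-.03))):
        k,m,e,z=c(*a); print(n,nm,k,m.round(4),e,round(z,4),"origin",(m-mod[0]*ax-mod[1]*ay).round(4))
    q=P[(abs(P[:,2]-.18)<.002)&(np.linalg.norm(P[:,:2]-[.578,.15],axis=1)<.2)][:,:2]@np.stack([ax,ay],1)
    print("top face",np.percentile(q,[.5,99.5],axis=0))
    print("origin by back/sides", )
E
python3 fit2.py
```

```text
scene pin 45 [0.4936 0.1358] [0.0159 0.0152] 0.2503 origin [0.5862 0.1782]
scene handle 15 [0.4711 0.0445] [0.0086 0.0096] 0.1992 origin [0.5861 0.1793]
scene plate 416 [0.6289 0.1979] [0.0477 0.0496] 0.2216 origin [0.5927 0.1758]
scene plate_ 499 [0.6291 0.1979] [0.0478 0.0498] 0.221 origin [0.5928 0.1758]
top face [[ 0.19715864 -0.64677699]
 [ 0.40917694 -0.40861619]]
origin by back/sides
top pin 39 [0.493  0.1371] [0.0139 0.0139] 0.2504 origin [0.5856 0.1795]
top handle 13 [0.4699 0.0454] [0.0082 0.0085] 0.2 origin [0.5848 0.1802]
top plate 257 [0.6278 0.1994] [0.0475 0.0488] 0.2222 origin [0.5916 0.1773]
top plate_ 408 [0.6279 0.1995] [0.0476 0.049 ] 0.2205 origin [0.5917 0.1774]
top face [[ 0.19789037 -0.64512291]
 [ 0.41068156 -0.40778947]]
origin by back/sides
```

Consistent: origin ≈ (0.5857, 0.1787), yaw ≈ 76.4° (from pin, handle and plate). Turning the tool to that yaw makes its axes line up with the cupboard's.

```bash
cat > d.py <<'E'
# usage: d.py cx cy z(TCP, world) [door angle deg] -> shift in full-scale units in tool axes, turn left
import sys
from h import *
O=np.array([.5857,.1787]);yaw=np.radians(76.4)
def report(cx,cy,z,th=0):
    s=telemetry.sense();p=s['tcp_pos'];T=R.from_quat(s['tool_rot'])
    c,n=np.cos(yaw),np.sin(yaw);w=np.array([O[0]+c*cx-n*cy,O[1]+n*cx+c*cy,z])
    tgt=R.from_euler('z',yaw+np.radians(th))*R.from_euler('x',np.pi)
    print('t',round(s['t'],2),'shift',((T.inv().apply(w-p))/.04).round(3),'turn',((T.inv()*tgt).as_rotvec()/(np.pi/2)).round(4),'|F|',s['force'].round(1),'gap',round(s['finger_gap'],3),round(s['gripper_force'],1),'q',s['q'].round(2))
if __name__=="__main__": report(*map(float,sys.argv[1:]))
E
python3 -m crank '0 0 -.5 0 0 -.095;0 0 -.5 0 0 -.095;0 0 -.5 0 0 -.095;0 0 -.5 0 0 -.095;0 0 -.5 0 0 -.095' 1
python3 -m crank '0 0 0 0 0 -.093;0 0 0 0 0 0;0 0 0 0 0 0;0 0 0 0 0 0;0 0 0 0 0 0'; python3 d.py -.063 .08 .30
```

```text
t: 0.6
tcp_pos: [0.2666, -0.5647, 0.3038]
tool_rot: [0.827, 0.562, 0.0, -0.001]
force: [-0.3, 1.4, -0.1]
finger_gap: 1.001
gripper_force: 0.0
t: 1.1
tcp_pos: [0.2666, -0.5649, 0.3028]
tool_rot: [0.786, 0.618, 0.0, -0.001]
force: [-0.1, -0.1, -0.9]
finger_gap: 0.999
gripper_force: 0.0
t 1.1 shift [18.371  1.353  0.095] turn [-0.0005 -0.0009 -0.001 ] |F| [-0.1 -0.1 -0.9] gap 0.999 0.0 q [-1.31  0.44  1.31  0.    1.4  -1.07]
```

```bash

python3 -m crank '.9 .065 0 0 0 0;.9 .065 0 0 0 0;.9 .065 0 0 0 0;.9 .065 0 0 0 0;.9 .065 0 0 0 0' 0 >/dev/null
python3 -m crank '.9 .065 0 0 0 0;.9 .065 0 0 0 0;.9 .065 0 0 0 0;.9 .065 0 0 0 0;.9 .065 0 0 0 0' >/dev/null
python3 -m crank '.9 .065 0 0 0 0;.9 .065 0 0 0 0;.9 .065 0 0 0 0;.9 .065 0 0 0 0;.9 .065 0 0 0 0' >/dev/null
python3 -m crank '.9 .065 0 0 0 0;.9 .065 0 0 0 0;.9 .065 0 0 0 0;.3 .065 0 0 0 0;0 0 0 0 0 0' |tail -3
python3 d.py -.063 .08 .226
```

```text
force: [1.0, -0.1, 0.3]
finger_gap: 0.494
gripper_force: 0.0
t 3.1 shift [1.852 0.139 1.934] turn [-0.0001  0.0002  0.0013] |F| [ 1.  -0.1  0.3] gap 0.494 0.0 q [-0.1   0.21  1.66 -0.    1.28  0.14]
```

```bash

python3 -m crank '.6 .07 0 0 0 0;.6 .07 0 0 0 0;.6 0 0 0 0 0;0.05 0 0 0 0 0;0 0 0 0 0 0' >/dev/null
python3 d.py -.063 .08 .226
python3 - <<'E'
from h import *
im,P=snap("wrist");cv2.imwrite("pics/w1.png",im[:,:,::-1])
q=P.reshape(-1,3);q=q[(np.linalg.norm(q[:,:2]-[.4931,.1363],axis=1)<.015)&(q[:,2]>.243)]
if len(q): print(len(q),np.percentile(q,[2,98],axis=0).mean(0),np.ptp(q,axis=0))
E
```

```text
t 3.6 shift [ 0.059 -0.003  1.934] turn [-0.0004  0.0008 -0.0005] |F| [-0.5 -0.2  0.6] gap 0.502 0.0 q [ 0.05  0.26  1.58 -0.    1.3   0.29]
6644 [0.49556547 0.14211339 0.33595012] [0.02433328 0.02025938 0.17935034]
```

View pics/w1.png

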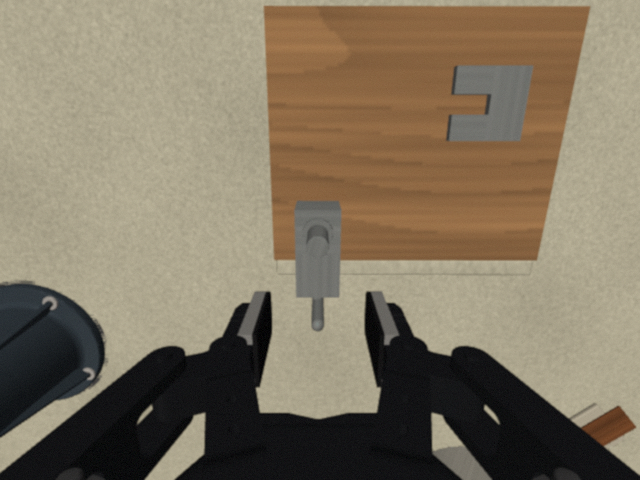

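The wrist view shows the pin top at (317,245), centred between the fingers, the handle top at (318,325), and the notch at (470,104), opening to the left. I'll check the pin and notch positions with this view's depth, then descend.

```bash

cat > wm.py <<'E'
from h import *
im,P=snap("wrist")
c,n=np.cos(np.radians(76.4)),np.sin(np.radians(76.4))
d=P[...,:2]-[.5857,.1787];C=np.stack([d[...,0]*c+d[...,1]*n,-d[...,0]*n+d[...,1]*c,P[...,2]],-1).reshape(-1,3)
def e(lo,hi,za,zb):
    q=C[(C[:,0]>lo[0])&(C[:,0]<hi[0])&(C[:,1]>lo[1])&(C[:,1]<hi[1])&(C[:,2]>za)&(C[:,2]<zb)]
    return len(q),np.percentile(q,[1,99],axis=0).round(4).tolist() if len(q) else None
print("pin",e((-.083,.06),(-.043,.1),.246,.256))
print("plate",e((0,-.08),(.06,.0),.217,.227))
print("fingers of notch x",e((.0,-.025),(.03,-.015),.217,.227),e((.03,-.025),(.06,-.015),.217,.227))
print("handle",e((-.175,.06),(-.14,.1),.196,.204))
E
python3 wm.py
```

```text
pin (437, [[-0.0694, 0.072, 0.2464], [-0.0544, 0.087, 0.2527]])
plate (5050, [[0.0068, -0.0621, 0.2179], [0.0543, -0.0124, 0.2232]])
fingers of notch x (391, [[0.0068, -0.0249, 0.2196], [0.024, -0.0151, 0.2232]]) (440, [[0.037, -0.0248, 0.2176], [0.0544, -0.0151, 0.2229]])
handle (111, [[-0.1611, 0.0752, 0.1961], [-0.1516, 0.0852, 0.2008]])
```

```bash

python3 -m crank '.06 0 .4 0 0 0;0 0 .5 0 0 0;0 0 .5 0 0 0;0 0 .4 0 0 0;0 0 .13 0 0 0' ; python3 d.py -.063 .08 .226
```

```text
t: 4.2
tcp_pos: [0.4922, 0.1361, 0.2249]
tool_rot: [0.787, 0.618, -0.002, -0.001]
force: [1.1, -0.9, -0.3]
finger_gap: 0.496
gripper_force: 0.0
t 4.2 shift [ 0.01   0.022 -0.028] turn [-0.0022  0.001  -0.0013] |F| [ 1.1 -0.9 -0.3] gap 0.496 0.0 q [ 0.05  0.35  1.69 -0.    1.11  0.29]
```

```bash

python3 -m crank '.01 0 0 0 0 0;0 0 0 0 0 0;0 0 0 0 0 0;0 0 0 0 0 0;0 0 0 0 0 0' -1 60
python3 -m crank '0 0 0 0 0 0;0 0 0 0 0 0;0 0 0 0 0 0;0 0 0 0 0 0;0 0 0 0 0 0' ; python3 d.py -.063 .08 .225
```

```text
t: 4.7
tcp_pos: [0.494, 0.1379, 0.227]
tool_rot: [0.786, 0.618, 0.0, 0.0]
force: [-0.3, -0.4, 0.1]
finger_gap: -0.0
gripper_force: 0.0
t: 5.2
tcp_pos: [0.4937, 0.1379, 0.2264]
tool_rot: [0.786, 0.618, -0.0, 0.0]
force: [0.4, -0.2, 0.7]
finger_gap: 0.0
gripper_force: 0.0
t 5.2 shift [-0.043 -0.004  0.035] turn [-0.      0.     -0.0003] |F| [ 0.4 -0.2  0.7] gap 0.0 0.0 q [ 0.05  0.35  1.68 -0.    1.11  0.29]
```

The fingers shut on nothing. I need to see why.

```bash
python3 - <<'E'
from h import *
im,P=snap("scene");a=im[150:330,270:480]
im2,P2=snap("wrist")
cv2.imwrite("pics/m1.png",np.hstack([cv2.resize(a,(400,343))[:,:,::-1],cv2.resize(im2,(400,343))[:,:,::-1]]))
E
```

```text
(no output)
```

View pics/m1.png

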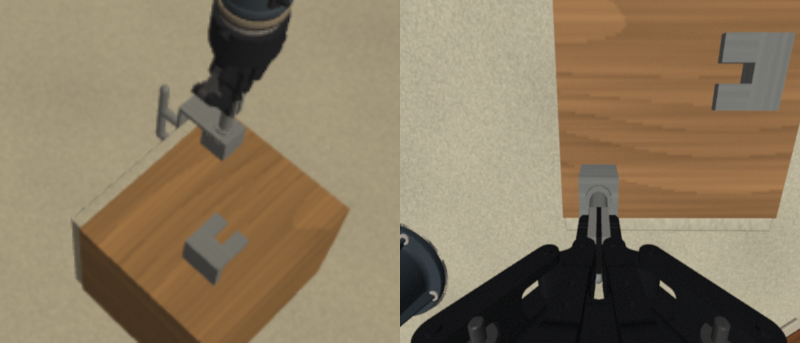

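The pads have shut just on the door side (−x) of the pin, which still stands in the bore (right half, about (598,195)). I'll measure the pad positions against the pin.

```bash
python3 - <<'E'
from h import *
c,n=np.cos(np.radians(76.4)),np.sin(np.radians(76.4))
s=telemetry.sense();d=s['tcp_pos'][:2]-[.5857,.1787];print("tcp cup",d[0]*c+d[1]*n,-d[0]*n+d[1]*c,s['tcp_pos'][2])
for cam in("wrist","scene","top"):
    im,P=snap(cam)
    d=P[...,:2]-[.5857,.1787];C=np.stack([d[...,0]*c+d[...,1]*n,-d[...,0]*n+d[...,1]*c,P[...,2]],-1).reshape(-1,3)
    I=im.reshape(-1,3)
    m=(abs(C[:,1]-.08)<.025)&(C[:,0]>-.12)&(C[:,0]<-.03)
    for za in np.arange(.214,.29,.008):
        k=m&(C[:,2]>=za)&(C[:,2]<za+.008);q=C[k]
        if len(q)>4: print(cam,round(za,3),len(q),np.percentile(q[:,:2],[3,50,97],axis=0).round(4).tolist(),I[k].mean(0).round())
E
```

```text
tcp cup -0.06128256155612406 0.07985139862452227 0.22639810713691322
wrist 0.214 2533 [[-0.0754, 0.0623], [-0.0546, 0.0794], [-0.0443, 0.0968]] [116. 116. 110.]
wrist 0.222 165 [[-0.0594, 0.0724], [-0.0552, 0.0794], [-0.054, 0.0865]] [90. 90. 87.]
wrist 0.23 179 [[-0.0593, 0.0726], [-0.0553, 0.0794], [-0.054, 0.0867]] [90. 90. 86.]
wrist 0.238 162 [[-0.0593, 0.074], [-0.0547, 0.0799], [-0.054, 0.0869]] [94. 94. 90.]
wrist 0.246 5 [[-0.0594, 0.0781], [-0.0542, 0.0799], [-0.0539, 0.0863]] [75. 75. 72.]
wrist 0.254 182 [[-0.0535, 0.0684], [-0.0493, 0.0794], [-0.0487, 0.0896]] [74. 72. 70.]
wrist 0.262 583 [[-0.0537, 0.0665], [-0.0526, 0.079], [-0.0487, 0.0918]] [56. 55. 53.]
wrist 0.27 658 [[-0.0536, 0.0663], [-0.0502, 0.0794], [-0.0487, 0.092]] [58. 57. 55.]
wrist 0.278 732 [[-0.0536, 0.0664], [-0.0496, 0.0792], [-0.0486, 0.092]] [57. 56. 55.]
wrist 0.286 954 [[-0.0696, 0.0712], [-0.0513, 0.079], [-0.0481, 0.0861]] [50. 49. 48.]
scene 0.214 272 [[-0.117, 0.0621], [-0.082, 0.0744], [-0.0476, 0.0952]] [112. 108. 100.]
scene 0.222 18 [[-0.067, 0.0704], [-0.0584, 0.0748], [-0.0528, 0.0806]] [88. 86. 80.]
scene 0.23 14 [[-0.069, 0.072], [-0.06, 0.0744], [-0.056, 0.0786]] [81. 79. 74.]
scene 0.238 13 [[-0.0666, 0.0718], [-0.0611, 0.0738], [-0.0564, 0.0792]] [76. 74. 69.]
scene 0.246 7 [[-0.0665, 0.0724], [-0.0613, 0.0734], [-0.0581, 0.0758]] [64. 62. 58.]
scene 0.254 12 [[-0.0616, 0.0692], [-0.0528, 0.0734], [-0.0515, 0.0824]] [70. 66. 61.]
scene 0.262 20 [[-0.0655, 0.0665], [-0.0539, 0.0741], [-0.0503, 0.0847]] [60. 58. 54.]
scene 0.27 17 [[-0.0583, 0.0658], [-0.0542, 0.0724], [-0.0509, 0.0851]] [54. 52. 49.]
scene 0.278 15 [[-0.0556, 0.067], [-0.0517, 0.074], [-0.0507, 0.0841]] [61. 59. 55.]
scene 0.286 8 [[-0.0551, 0.0705], [-0.0516, 0.0813], [-0.0507, 0.0885]] [71. 68. 62.]
top 0.214 92 [[-0.118, 0.0646], [-0.1071, 0.0806], [-0.0964, 0.0978]] [94. 91. 85.]
```

The depth shows the shut fingertips at z ≈ 0.254, on top of the pin, although telemetry puts the TCP at 0.226. I'll lift and measure the real tip height in free air.

```bash

python3 -m crank '0 0 -.3 0 0 0;0 0 -.3 0 0 0;0 0 -.4 0 0 0;0 0 0 0 0 0;0 0 0 0 0 0'|head -3
cat > tip.py <<'E'
from h import *
c,n=np.cos(np.radians(76.4)),np.sin(np.radians(76.4))
s=telemetry.sense();d=s['tcp_pos'][:2]-[.5857,.1787];print("tcp cup",d[0]*c+d[1]*n,-d[0]*n+d[1]*c,s['tcp_pos'][2])
for cam in("wrist","scene"):
    im,P=snap(cam)
    d=P[...,:2]-[.5857,.1787];C=np.stack([d[...,0]*c+d[...,1]*n,-d[...,0]*n+d[...,1]*c,P[...,2]],-1).reshape(-1,3)
    m=(abs(C[:,1]-.08)<.025)&(C[:,0]>-.12)&(C[:,0]<-.03)
    for za in np.arange(.238,.31,.004):
        k=m&(C[:,2]>=za)&(C[:,2]<za+.004);q=C[k]
        if len(q)>1: print(cam,round(za,3),len(q),np.percentile(q[:,:2],[3,97],axis=0).round(4).tolist())
    cv2.imwrite(f"pics/tip_{cam}.png",im[:,:,::-1])
E
python3 tip.py
```

```text
t: 5.95
tcp_pos: [0.4941, 0.1379, 0.2672]
tool_rot: [0.786, 0.618, 0.001, 0.001]
tcp cup -0.061176134560324585 0.07949352819288472 0.26724357135118953
wrist 0.238 52 [[-0.0596, 0.0729], [-0.0543, 0.0867]]
wrist 0.242 60 [[-0.0591, 0.0725], [-0.0541, 0.0864]]
wrist 0.246 66 [[-0.0603, 0.0725], [-0.0541, 0.0867]]
wrist 0.25 510 [[-0.0685, 0.0726], [-0.0549, 0.0861]]
wrist 0.294 2 [[-0.0496, 0.0766], [-0.0495, 0.0837]]
wrist 0.298 145 [[-0.0535, 0.0687], [-0.0487, 0.0892]]
wrist 0.302 245 [[-0.0536, 0.0666], [-0.0486, 0.091]]
wrist 0.306 300 [[-0.0536, 0.0661], [-0.0486, 0.0917]]
scene 0.238 10 [[-0.066, 0.0728], [-0.056, 0.0807]]
scene 0.242 4 [[-0.0659, 0.0729], [-0.0561, 0.0778]]
scene 0.246 14 [[-0.0722, 0.0725], [-0.0562, 0.0836]]
scene 0.25 28 [[-0.0692, 0.0727], [-0.0579, 0.0861]]
scene 0.294 3 [[-0.0558, 0.0744], [-0.0517, 0.0813]]
scene 0.298 7 [[-0.0673, 0.0685], [-0.0508, 0.0883]]
scene 0.302 13 [[-0.0661, 0.0675], [-0.0506, 0.0818]]
scene 0.306 12 [[-0.0648, 0.0658], [-0.0505, 0.0843]]
```

Both cameras agree: the real tips sit about 30 mm behind (above) the reported TCP, and xy is right to about 2 mm. From here I'll use reported z = true tip − 0.030.

```bash

python3 -m crank '0 0 0 0 0 0;-.05 0 0 0 0 0;0 0 0 0 0 0;0 0 .3 0 0 0;0 0 .4 0 0 0' 0 >/dev/null
python3 -m crank '0 0 .4 0 0 0;0 0 .3 0 0 0;0 0 .2 0 0 0;0 0 .13 0 0 0;0 0 0 0 0 0' |grep -E "pos|force|gap"
python3 -m crank '0 0 0 0 0 0;0 0 0 0 0 0;0 0 0 0 0 0;0 0 0 0 0 0;0 0 0 0 0 0' -1 60
python3 d.py -.063 .08 .196
```

```text
tcp_pos: [0.4928, 0.1359, 0.1964]
force: [0.2, 0.2, 0.4]
finger_gap: 0.5
gripper_force: 0.0
t: 7.55
tcp_pos: [0.4938, 0.136, 0.1979]
tool_rot: [0.786, 0.618, 0.001, 0.0]
force: [0.5, 0.6, 4.7]
finger_gap: 0.166
gripper_force: 58.5
t 7.55 shift [ 0.002 -0.018  0.048] turn [ 0.0011 -0.0003 -0.0003] |F| [0.5 0.6 4.7] gap 0.166 58.5 q [0.05 0.38 1.72 0.   1.04 0.29]
```

Gripped. Lifting straight up.

```bash

python3 -m crank '0 0 -.15 0 0 0;0 0 -.25 0 0 0;0 0 -.25 0 0 0;0 0 -.25 0 0 0;0 0 -.25 0 0 0'|grep -E "pos|force|gap"
python3 -m crank '0 0 -.25 0 0 0;0 0 -.15 0 0 0;0 0 0 0 0 0;0 0 0 0 0 0;0 0 0 0 0 0' |grep -E "pos|force|gap"
python3 d.py .03 -.03 .258
python3 - <<'E'
from h import *
c,n=np.cos(np.radians(76.4)),np.sin(np.radians(76.4))
out=[]
for cam in("wrist","scene"):
    im,P=snap(cam)
    d=P[...,:2]-[.5857,.1787];C=np.stack([d[...,0]*c+d[...,1]*n,-d[...,0]*n+d[...,1]*c,P[...,2]],-1).reshape(-1,3)
    m=(abs(C[:,1]-.08)<.025)&(C[:,0]>-.1)&(C[:,0]<-.03)
    for za in np.arange(.226,.31,.004):
        q=C[m&(C[:,2]>=za)&(C[:,2]<za+.004)]
        if len(q)>2: print(cam,round(za,3),len(q),np.percentile(q[:,:2],[3,97],axis=0).round(4).tolist())
    out.append(cv2.resize(im[:,:,::-1] if cam=="wrist" else im[150:330,270:510,::-1],(400,300)))
cv2.imwrite("pics/lift.png",np.hstack(out))
E
```

```text
tcp_pos: [0.4933, 0.136, 0.2444]
force: [-0.6, 0.8, -1.6]
finger_gap: 0.165
gripper_force: 58.5
tcp_pos: [0.4928, 0.1359, 0.2587]
force: [-0.7, 0.0, -0.4]
finger_gap: 0.163
gripper_force: 58.5
t 8.55 shift [2.337 2.754 0.014] turn [-0.0007  0.0002 -0.0003] |F| [-0.7  0.  -0.4] gap 0.163 58.5 q [ 0.05  0.31  1.64 -0.    1.19  0.29]
wrist 0.242 26 [[-0.061, 0.0763], [-0.0586, 0.0833]]
wrist 0.246 36 [[-0.061, 0.0759], [-0.0581, 0.0832]]
wrist 0.25 39 [[-0.061, 0.076], [-0.058, 0.0832]]
wrist 0.254 27 [[-0.0598, 0.077], [-0.0582, 0.0821]]
wrist 0.258 8 [[-0.0587, 0.0783], [-0.0581, 0.0808]]
wrist 0.274 45 [[-0.0569, 0.0698], [-0.0505, 0.0894]]
wrist 0.278 425 [[-0.0575, 0.0713], [-0.0505, 0.0879]]
wrist 0.282 112 [[-0.0585, 0.0732], [-0.0541, 0.0859]]
wrist 0.286 162 [[-0.0584, 0.0725], [-0.0516, 0.0884]]
wrist 0.29 285 [[-0.0583, 0.0633], [-0.0508, 0.0964]]
wrist 0.294 430 [[-0.0576, 0.0609], [-0.0509, 0.0985]]
wrist 0.298 451 [[-0.058, 0.0599], [-0.0509, 0.0991]]
wrist 0.302 489 [[-0.058, 0.06], [-0.0509, 0.0986]]
wrist 0.306 539 [[-0.0586, 0.0602], [-0.0509, 0.0989]]
scene 0.242 3 [[-0.0635, 0.0767], [-0.0605, 0.0795]]
scene 0.246 3 [[-0.065, 0.0757], [-0.0629, 0.0785]]
scene 0.254 5 [[-0.0645, 0.0761], [-0.0606, 0.081]]
scene 0.258 4 [[-0.0663, 0.0756], [-0.0606, 0.0796]]
scene 0.262 3 [[-0.0637, 0.0765], [-0.0607, 0.0779]]
scene 0.274 8 [[-0.0646, 0.0695], [-0.0537, 0.0905]]
scene 0.278 14 [[-0.064, 0.0698], [-0.0526, 0.086]]
scene 0.282 4 [[-0.0575, 0.0742], [-0.0558, 0.0872]]
scene 0.286 6 [[-0.0579, 0.066], [-0.0541, 0.0887]]
scene 0.29 13 [[-0.0647, 0.0613], [-0.0532, 0.0896]]
scene 0.294 13 [[-0.0697, 0.0599], [-0.0532, 0.0984]]
scene 0.298 20 [[-0.0696, 0.0595], [-0.0531, 0.0907]]
scene 0.302 18 [[-0.0598, 0.0595], [-0.0533, 0.089]]
scene 0.306 13 [[-0.0599, 0.0605], [-0.0532, 0.0935]]
```

View pics/lift.png

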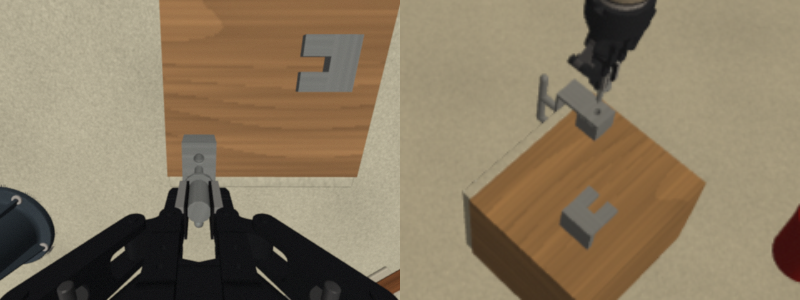

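The pin is out and hanging upright (stem z 0.242–0.276 on its axis), and the door is still shut. Moving it over the notch.

```bash

python3 -m crank '.3 .35 0 0 0 0;.4 .5 0 0 0 0;.5 .6 0 0 0 0;.5 .6 0 0 0 0;.4 .45 0 0 0 0' >/dev/null
python3 -m crank '.23 .25 0 0 0 0;0 0 0 0 0 0;0 0 0 0 0 0;0 0 0 0 0 0;0 0 0 0 0 0' |grep -E "force|gap"
python3 d.py .03 -.03 .258
cat > n.py <<'E'
from h import *
c,n=np.cos(np.radians(76.4)),np.sin(np.radians(76.4))
for cam in("wrist","scene"):
    im,P=snap(cam)
    d=P[...,:2]-[.5857,.1787];C=np.stack([d[...,0]*c+d[...,1]*n,-d[...,0]*n+d[...,1]*c,P[...,2]],-1).reshape(-1,3)
    m=(abs(C[:,1]+.03)<.045)&(abs(C[:,0]-.03)<.035)
    for za in np.arange(.218,.29,.004):
        q=C[m&(C[:,2]>=za)&(C[:,2]<za+.004)]
        if len(q)>2: print(cam,round(za,3),len(q),np.percentile(q[:,:2],[2,98],axis=0).round(4).tolist())
E
python3 n.py
```

```text
force: [0.7, 0.2, 0.3]
finger_gap: 0.164
gripper_force: 58.6
t 9.65 shift [0.017 0.013 0.033] turn [-0.0004  0.0002 -0.0004] |F| [0.7 0.2 0.3] gap 0.164 58.6 q [ 0.14  0.51  1.29 -0.    1.34  0.38]
wrist 0.218 3462 [[0.0088, -0.0619], [0.0545, -0.0135]]
wrist 0.222 743 [[0.0086, -0.0618], [0.0538, -0.0137]]
wrist 0.242 19 [[0.0324, -0.0334], [0.0342, -0.027]]
wrist 0.246 36 [[0.0316, -0.0339], [0.0346, -0.0265]]
wrist 0.25 42 [[0.0316, -0.0338], [0.0345, -0.0266]]
wrist 0.254 29 [[0.0327, -0.0329], [0.0345, -0.0269]]
wrist 0.258 9 [[0.034, -0.031], [0.0347, -0.0284]]
wrist 0.274 25 [[0.0361, -0.0401], [0.042, -0.0219]]
wrist 0.278 433 [[0.0348, -0.0385], [0.0422, -0.0214]]
wrist 0.282 112 [[0.0341, -0.037], [0.0385, -0.0234]]
wrist 0.286 149 [[0.0341, -0.0373], [0.0389, -0.0232]]
scene 0.218 303 [[0.0056, -0.0619], [0.0518, -0.0147]]
scene 0.222 137 [[0.006, -0.0622], [0.0517, -0.0151]]
scene 0.242 3 [[0.0288, -0.0328], [0.0316, -0.0302]]
scene 0.25 5 [[0.0286, -0.0342], [0.0326, -0.03]]
scene 0.254 3 [[0.0274, -0.0344], [0.0321, -0.0304]]
scene 0.258 3 [[0.0268, -0.0333], [0.0312, -0.0325]]
scene 0.274 3 [[0.033, -0.0403], [0.0382, -0.035]]
scene 0.278 12 [[0.0333, -0.036], [0.0405, -0.0206]]
scene 0.282 6 [[0.0365, -0.0355], [0.0399, -0.0252]]
scene 0.286 4 [[0.036, -0.0422], [0.038, -0.0224]]
```

```bash

python3 -m crank '0 0 .2 0 0 0;0 0 .3 0 0 0;0 0 .3 0 0 0;0 0 .25 0 0 0;0 0 .1 0 0 0' |grep -E "pos|force|gap"
python3 -m crank '0 0 .05 0 0 0;0 0 .05 0 0 0;0 0 .02 0 0 0;0 0 0 0 0 0;0 0 0 0 0 0' |grep -E "pos|force|gap"
python3 n.py | head -14
```

```text
tcp_pos: [0.6209, 0.2004, 0.2108]
force: [0.0, -0.2, -0.4]
finger_gap: 0.161
gripper_force: 58.6
tcp_pos: [0.6223, 0.2007, 0.2088]
force: [0.4, 0.1, -1.4]
finger_gap: 0.167
gripper_force: 58.6
wrist 0.218 3761 [[0.0156, -0.0621], [0.0547, -0.0139]]
wrist 0.222 667 [[0.0167, -0.0621], [0.0544, -0.0137]]
wrist 0.226 221 [[0.0355, -0.0404], [0.043, -0.0218]]
wrist 0.23 307 [[0.0351, -0.0393], [0.0426, -0.0228]]
wrist 0.234 139 [[0.0345, -0.0382], [0.0393, -0.024]]
wrist 0.238 202 [[0.0347, -0.044], [0.0424, -0.0182]]
wrist 0.242 341 [[0.035, -0.0497], [0.0425, -0.0124]]
wrist 0.246 456 [[0.0351, -0.0507], [0.0425, -0.0111]]
wrist 0.25 460 [[0.035, -0.051], [0.0426, -0.0112]]
wrist 0.254 520 [[0.0352, -0.0508], [0.0425, -0.0115]]
wrist 0.258 899 [[0.0235, -0.0503], [0.0425, -0.0118]]
wrist 0.262 1116 [[0.0249, -0.0501], [0.0425, -0.0119]]
wrist 0.266 345 [[0.0221, -0.0511], [0.0428, -0.0112]]
wrist 0.27 806 [[0.0206, -0.0435], [0.0426, -0.0187]]
```

```bash

python3 -m crank '0 0 .03 0 0 0;0 0 .03 0 0 0;0 0 .02 0 0 0;0 0 0 0 0 0;0 0 0 0 0 0' |grep -E "pos|force|gap"
python3 -m crank '0 0 .02 0 0 0;0 0 .02 0 0 0;0 0 0 0 0 0;0 0 0 0 0 0;0 0 0 0 0 0' |grep -E "pos|force|gap"
```

```text
tcp_pos: [0.6221, 0.2006, 0.2051]
force: [0.4, 0.5, -1.4]
finger_gap: 0.164
gripper_force: 58.6
tcp_pos: [0.6222, 0.2006, 0.204]
force: [-1.0, -1.0, 2.1]
finger_gap: 0.166
gripper_force: 58.8
```

```bash

python3 -m crank '0 0 .02 0 0 0;0 0 .02 0 0 0;0 0 0 0 0 0;0 0 0 0 0 0;0 0 0 0 0 0' |grep -E "pos|force|gap"
```

```text
tcp_pos: [0.6222, 0.2007, 0.2039]
force: [-2.3, -0.4, 7.8]
finger_gap: 0.164
gripper_force: 59.1
```

Contact at the right height (+8 N), so the collar is seated. Easing off, releasing, rising and checking.

```bash

python3 -m crank '0 0 -.03 0 0 0;0 0 0 0 0 0;0 0 0 0 0 0;0 0 0 0 0 0;0 0 0 0 0 0' 0 |grep -E "force|gap"
python3 -m crank '0 0 -.3 0 0 0;0 0 -.5 0 0 0;0 0 -.5 0 0 0;0 0 -.5 0 0 0;0 0 -.2 0 0 0' |grep -E "pos|force|gap"
python3 d.py -.157 .08 .28
python3 - <<'E'
from h import *
a=snap("wrist")[0];b=snap("scene")[0][150:330,270:510]
cv2.imwrite("pics/park.png",np.hstack([cv2.resize(x,(400,300)) for x in(a,b)])[:,:,::-1])
E
python3 n.py|head -12
```

```text
force: [0.1, 0.4, -0.5]
finger_gap: 0.5
gripper_force: 0.0
tcp_pos: [0.6235, 0.2009, 0.2866]
force: [0.6, -0.6, -0.1]
finger_gap: 0.499
gripper_force: 0.0
t 13.35 shift [-4.687 -2.788  0.142] turn [ 0.0032 -0.0013 -0.0002] |F| [ 0.6 -0.6 -0.1] gap 0.499 0.0 q [0.14 0.49 1.25 0.   1.39 0.38]
wrist 0.218 2562 [[0.0074, -0.0619], [0.0543, -0.0134]]
wrist 0.222 889 [[0.0082, -0.0617], [0.0535, -0.0143]]
wrist 0.226 98 [[0.0265, -0.0422], [0.0417, -0.0197]]
wrist 0.23 38 [[0.0337, -0.0385], [0.0389, -0.0241]]
wrist 0.234 41 [[0.0334, -0.0383], [0.0388, -0.0235]]
wrist 0.238 40 [[0.0336, -0.0377], [0.0389, -0.0237]]
wrist 0.242 40 [[0.0336, -0.0381], [0.039, -0.0238]]
wrist 0.246 49 [[0.0332, -0.0386], [0.039, -0.0239]]
wrist 0.25 52 [[0.0331, -0.0379], [0.0391, -0.0234]]
wrist 0.254 419 [[0.0241, -0.0378], [0.0386, -0.0238]]
wrist 0.258 85 [[0.0254, -0.0383], [0.0378, -0.0252]]
scene 0.218 271 [[0.0048, -0.0621], [0.0524, -0.0143]]
```

View pics/park.png

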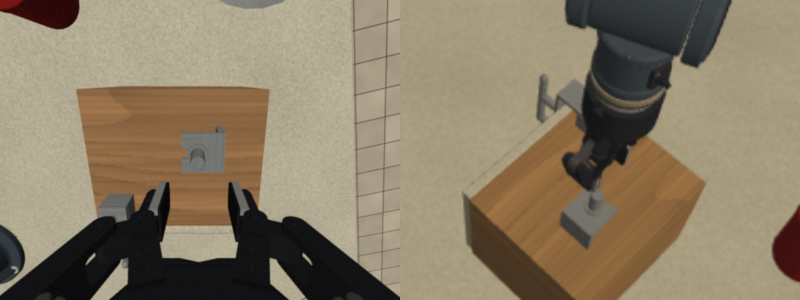

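The pin stands upright in the notch at (197,155) in the left half: axis (31, −31) mm, collar on the plate. On to the handle.

```bash

python3 -m crank '-.5 -.3 0 0 0 0;-.8 -.48 0 0 0 0;-.8 -.48 0 0 0 0;-.8 -.48 0 0 0 0;-.8 -.48 0 0 0 0' >/dev/null
python3 -m crank '-.6 -.36 0 0 0 0;-.39 -.21 0 0 0 0;0 0 .5 0 0 0;0 0 0 0 0 0;0 0 0 0 0 0' |grep -E "force|gap"
python3 d.py -.157 .08 .136
sed -i 's/^print("pl.*//;s/^print("fing.*//;s/^print("pin.*//' wm.py; python3 wm.py
```

```text
force: [-0.2, -0.1, 0.6]
finger_gap: 0.502
gripper_force: 0.0
t 14.55 shift [0.019 0.058 3.163] turn [-0.0015  0.0001 -0.0003] |F| [-0.2 -0.1  0.6] gap 0.502 0.0 q [-0.14  0.24  1.73  0.    1.17  0.09]
handle (183, [[-0.1617, 0.0747, 0.1961], [-0.1515, 0.0855, 0.2009]])
```

```bash

python3 -m crank '0.02 .05 .5 0 0 0;0 0 .7 0 0 0;0 0 .6 0 0 0;0 0 .4 0 0 0;0 0 .4 0 0 0' |grep -E "force|gap"
python3 -m crank '0 0 .3 0 0 0;0 0 .2 0 0 0;0 0 .06 0 0 0;0 0 0 0 0 0;0 0 0 0 0 0' |grep -E "pos|force|gap"
python3 -m crank '0 0 0 0 0 0;0 0 0 0 0 0;0 0 0 0 0 0;0 0 0 0 0 0;0 0 0 0 0 0' -1 80
python3 d.py -.157 .08 .136
```

```text
force: [-0.7, -0.1, -0.7]
finger_gap: 0.499
gripper_force: 0.0
tcp_pos: [0.4722, 0.0449, 0.1374]
force: [0.1, -0.5, 0.5]
finger_gap: 0.495
gripper_force: 0.0
t: 16.1
tcp_pos: [0.4705, 0.0451, 0.1374]
tool_rot: [0.786, 0.618, -0.001, -0.001]
force: [-2.5, 0.9, 5.7]
finger_gap: 0.115
gripper_force: 78.0
t 16.1 shift [-0.002  0.014  0.036] turn [-0.0011  0.     -0.0003] |F| [-2.5  0.9  5.7] gap 0.115 78.0 q [-0.14  0.43  1.87  0.    0.84  0.1 ]
```

Handle held (gap 0.115, about 10 mm). Opening along the arc at 2° a row, checking forces.

```bash

python3 -m crank '-.165 .0465 0 0 0 -.0222;-.165 .0465 0 0 0 -.0222;-.165 .0465 0 0 0 -.0222;-.165 .0465 0 0 0 -.0222;-.165 .0465 0 0 0 -.0222' |grep -E "pos|force|gap"
cat > door.py <<'E'
from h import *
yaw=np.radians(76.4);c,n=np.cos(yaw),np.sin(yaw)
s=telemetry.sense();d=s['tcp_pos'][:2]-[.5857,.1787]
x,y=d[0]*c+d[1]*n+.108,-d[0]*n+d[1]*c+.110
th=np.arctan2(y,x)-np.arctan2(.19,-.05)
tx=R.from_quat(s['tool_rot']).apply([1,0,0]);a=np.degrees(np.arctan2(tx[1],tx[0])-yaw)
print('t',s['t'],'door',np.degrees(th),'radius',np.hypot(x,y),'tool',a,'z',s['tcp_pos'][2],s['force'].round(1),s['finger_gap'],s['gripper_force'])
E
python3 door.py
```

```text
tcp_pos: [0.4738, 0.0111, 0.1374]
force: [-2.8, 0.7, 5.8]
finger_gap: 0.108
gripper_force: 78.2
t 16.6 door 9.61219431203885 radius 0.1968746412294885 tool 10.05729838229373 z 0.13740757269936812 [-2.8  0.7  5.8] 0.1083938506041332 78.19667100906372
```

```bash

for i in 1; do python3 -m crank '-.165 .0465 0 0 0 -.0222;-.165 .0465 0 0 0 -.0222;-.165 .0465 0 0 0 -.0222;-.165 .0465 0 0 0 -.0222;-.165 .0465 0 0 0 -.0222' |grep -E "force"; done
python3 -m crank '-.165 .0465 0 0 0 -.0222;-.165 .0465 0 0 0 -.0222;-.165 .0465 0 0 0 -.0222;-.165 .0465 0 0 0 -.0222;-.165 .0465 0 0 0 -.0222' |grep -E "force"
python3 door.py
```

```text
force: [-3.2, 0.7, 6.1]
gripper_force: 78.3
force: [-3.7, -1.3, 5.5]
gripper_force: 78.3
t 17.6 door 29.607824325493056 radius 0.19704806264747854 tool 30.05003023799894 z 0.13740894135271348 [-3.7 -1.3  5.5] 0.11555597574648216 78.30605149269104
```

```bash

python3 -m crank '-.165 .0465 0 0 0 -.0222;-.165 .0465 0 0 0 -.0222;-.165 .0465 0 0 0 -.0222;-.165 .0465 0 0 0 -.0222;-.165 .0465 0 0 0 -.0222' |grep -E "force"
python3 -m crank '-.165 .0465 0 0 0 -.0222;-.165 .0465 0 0 0 -.0222;-.165 .0465 0 0 0 -.0222;-.165 .0465 0 0 0 -.0222;-.165 .0465 0 0 0 -.0222' |grep -E "force"
python3 -m crank '-.165 .0465 0 0 0 -.0222;-.165 .0465 0 0 0 -.0222;-.165 .0465 0 0 0 -.0222;-.165 .0465 0 0 0 -.0222;-.165 .0465 0 0 0 -.0222' |grep -E "force"
python3 -m crank '0 0 0 0 0 0;0 0 0 0 0 0;0 0 0 0 0 0;0 0 0 0 0 0;0 0 0 0 0 0' >/dev/null
python3 door.py
cat > dd.py <<'E'
from h import *
c,n=np.cos(np.radians(76.4)),np.sin(np.radians(76.4))
for cam in("top","scene"):
    im,P=snap(cam);d=P[...,:2]-[.5857,.1787]
    x,y,z=d[...,0]*c+d[...,1]*n+.108,-d[...,0]*n+d[...,1]*c+.11,P[...,2]
    m=(z>.165)&(z<.195)&(x<-.02)&(np.hypot(x,y)<.24)&(im.min(-1)>140)
    q=np.stack([x[m],y[m]],1).astype(np.float32)
    if len(q)>5:
        vx,vy,*_=cv2.fitLine(q,cv2.DIST_HUBER,0,.01,.01).ravel();a=np.degrees(np.arctan2(vy,vx))%180-90;print(cam,len(q),'door line angle',a,np.ptp(q,axis=0))
    cv2.imwrite(f"pics/end_{cam}.png",im[:,:,::-1])
    if cam=="top":A=im[100:340,120:440]
    else:B=im[120:360,220:540]
cv2.imwrite("pics/end.png",np.hstack([cv2.resize(v,(400,300)) for v in(A,B)])[:,:,::-1])
E
python3 dd.py
```

```text
force: [-5.6, -1.1, 6.4]
gripper_force: 78.3
force: [-4.7, -1.7, 5.9]
gripper_force: 78.3
force: [-4.4, -2.2, 4.6]
gripper_force: 78.1
t 19.6 door 59.82357957543619 radius 0.19705125534499313 tool 59.899924400038714 z 0.13744016248833169 [-3.4 -3.   4.7] 0.113719928606209 78.6288571357727
```

View pics/end.png

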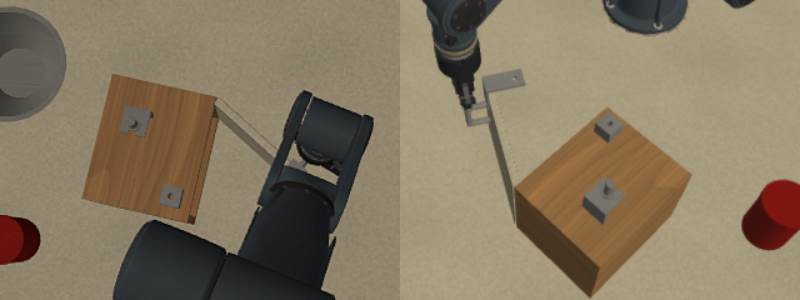

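The door stands open in both halves, the gripper still on the bar, and the pin still in the notch at (135,124). One independent check of the angle from the lug and door-top points, then I'll hand in.

```bash
python3 - <<'E'
from h import *
c,n=np.cos(np.radians(76.4)),np.sin(np.radians(76.4))
im,P=snap("scene");d=P[...,:2]-[.5857,.1787]
x,y,z=d[...,0]*c+d[...,1]*n+.108,-d[...,0]*n+d[...,1]*c+.11,P[...,2]
m=(z>.171)&(z<.19)&(x<-.02)&(y>-.02)&(np.hypot(x,y)<.19);print(m.sum())
def f(m):
    q=np.stack([x[m],y[m]],1).astype(np.float32);v=cv2.fitLine(q,cv2.DIST_HUBER,0,.01,.01).ravel();return np.degrees(np.arctan2(v[1],v[0]))%180-90
print('door top',f(m))
k=(z>.213)&(z<.219)&(np.hypot(x+.1425,y-.1340)<.06);q=np.stack([x[k],y[k]],1).astype(np.float32)
print('lug',k.sum(),cv2.minAreaRect(q))
E
python3 door.py
```

```text
449
door top 62.09926
lug 377 ((-0.1532052755355835, 0.11662357300519943), (0.07386520504951477, 0.03897862136363983), 58.760772705078125)
t 19.75 door 59.820321847314325 radius 0.1970113218656294 tool 59.90372992349855 z 0.13745941752863466 [-4.2 -3.2  4.9] 0.11697744421663359 78.62646460533142
```

```bash
python3 -c "
from station import manip;print(manip.sign_off())"
```

```text
the job is handed in; nothing more can be done
None
```

The job is handed in at about 20 s of the 54 allowed: the pin hangs in the notch, released while the door was still shut, and the gripper is holding the door still at about 60° (59.8° from the arm's own position; camera checks gave 59–62°).

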